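# Square a mosaic panel into the jig corner with a positioning pin

## Task

The mosaic on the loose dark panel is freshly set, so the gripper must not touch the panel itself: take the orange-handled positioning pin out of its wooden holder, put its steel shaft well down the hole in the middle of the panel, and with the pin slide the panel flat over the jig board until it sits square in the corner, touching both metal fences. Finish while still gripping the pin in the hole and pressing the panel firmly against both fences at once; do not let go. Leave the jar, the tub and the spatula where they are.

Things in the scene. Friction and masses are not known exactly. Their poses are not given: they have to be found in the camera images.
- jig: Squaring jig: grey board 280 x 280 x 12 mm fixed to the table, with two aluminium fences on it. Origin at the centre of its underside, on the table; z up. Fences stand along its +x edge and its +y edge and meet there in a square corner; the -x and -y edges are open. The jig does not move, but its place and yaw differ from run to run.
- jig_corner (a point): The inside corner where the two fence faces and the board's top meet: at (120, 120, 12) mm in the jig's frame, axes as the jig's. The board's free area lies to its -x and -y. A seated panel has its middle at (-65, -65) mm from this point.
- fence_x: Fence along the jig's +x edge: aluminium bar 20 mm thick, 260 mm long in y, top 22 mm above the board; its flat face looks to the jig's -x. Origin at the centre of its underside on the table; axes as the jig's. Rigid.
- fence_y: Fence along the jig's +y edge: aluminium bar 240 mm long in x, 20 mm thick, top 22 mm above the board; its flat face looks to the jig's -y. Origin at the centre of its underside on the table; axes as the jig's. Rigid.
- panel: Loose mosaic panel, black square slab 130 x 130 x 24 mm with white and yellow stone veins on top (they stand 2 mm proud), about 0.6 kg, lying on the jig board away from both fences, turned up to 0.25 rad from the jig's axes. Origin at the centre of its underside; x and y along its edges, z up. It slides easily on the slick board (friction about 0.25) and turns freely about a pin in its hole, so pressing it on a fence squares it.
- panel_hole (a point): Centre of the mouth of the brass-rimmed round hole in the middle of the panel's top face, 24 mm above the panel's underside; hole diameter 14 mm with a 2 mm chamfer, straight through the panel. Axes as the panel's.
- pin: Positioning pin standing upright, 80 mm long, 60 g: a 20 mm long round steel shaft of diameter 10 mm with a nose tapering to 5 mm over the last 6 mm, below a square orange handle 18 x 18 x 60 mm. Origin at the tip; z up along the handle, x and y across the handle's flats. The handle's lower end is a shoulder wider than the hole: fully in, it rests on the panel with the tip 4 mm above the board.
- pin_grip (a point): Centre of the pin's orange handle, 50 mm above the tip (half-way up the handle, whose lower end is 20 mm and top 80 mm above the tip). Axes as the pin's.
- pin_tip (a point): Tip of the pin, at the lower end of the steel shaft.
- holder: Fixed wooden block 60 x 60 x 30 mm with a 12 mm round hole, 26 mm deep, in its top. The pin stands in it, shoulder on the block's top, tip 10 mm above the table. Origin at the centre of its underside.
- jar: Bystander: white closed jar with blue lid, 60 mm diameter, 80 mm high, standing. Origin at the centre of its underside. Leave it alone.
- tub: Bystander: open white plastic tub 130 x 100 x 45 mm with mosaic stones. Origin at the centre of its underside. Leave it alone.
- spatula: Bystander: spatula lying flat on the table on the robot's right, blade away from the robot. Origin at its middle. Leave it alone.
Not all that is in view belongs to the job. Of the things that look like the pin, the middle-sized one is meant. Leave any pink or purple look-alike of the panel alone.

How it is judged:
On the way, in this order (a step that is already met when the one before it is completed fails the run):
1. the gripped pin is in the panel's hole, its tip at least 10 mm below the top face, while the panel is still clear of at least one fence (horizontal distance between pin_tip and panel_hole below 0.006 m and z of pin_tip in the frame of panel_hole below -0.01 m and contact force between the fingers and pin above 1 N and (contact force between panel and fence_x below 0.1 N or contact force between panel and fence_y below 0.1 N)), for 0.2 s.
2. the panel sits flat and square in the corner and presses on both fences (contact force between panel and fence_x above 1 N and contact force between panel and fence_y above 1 N and angle between the x axis of panel and the x axis of jig, either way round below 0.025 rad and angle between panel's own z axis and vertical below 0.04 rad and z of panel_hole in the frame of jig_corner below 0.028 m and x of panel_hole in the frame of jig_corner above -0.069 m and y of panel_hole in the frame of jig_corner above -0.069 m and horizontal distance between pin_tip and panel_hole below 0.006 m and z of pin_tip in the frame of panel_hole below -0.01 m), for 0.2 s.
At the end, for the whole second after the job is handed in: For the last second: panel presses each fence (over 1 N), square to the jig within 0.025 rad, flat on the board (tilt under 0.04 rad, raised under 4 mm), middle within 69 mm of each fence; fingers grip the pin (over 1 N), tip 10 mm or more below the panel top, within 6 mm of the hole centre (all of step 2 and contact force between the fingers and pin above 1 N); the arm keeps its last pose, push and grip.
It fails at once if the gripper or arm touches the mosaic panel (contact force between any of the fingers, the arm and panel above 0.5 N).
It fails at once if a bystander (jar, tub or spatula) is moved by over 30 mm (distance of any of jar, tub, spatula from where it was at the start of the episode above 0.03 m).
It also fails if it takes over 51 s, if anything falls off the work surface, if the arm or the gripper's body presses on something with over 40 N, if the wrist force passes 120 N, or if a joint passes its speed limit or range.

## Robot

A 6-joint arm with a two-finger parallel gripper is mounted at the origin on the work surface. World frame = base frame: x ahead of the robot, y to its left, z up, the work surface at z = 0. Lengths are in m, angles in rad, forces in N, time in s.
With the tool pointing down it reaches from about 0.425 to 0.95 m from the base axis. Payload 3.5 kg.
Tool frame: the origin (TCP) lies midway between the tips of the shut fingers; the grasp point (between the pads) lies 19 mm behind it; z points along the fingers, y is the line along which they close (so a half turn about z gives the same grasp; the last joint's range is limited). The gripper opens to 85 mm and grips with 20 to 120 N. Pads are 22 mm wide; open, the fingers measure 114 mm over their backs; the gripper's body (76 mm by 85 mm) begins 54 mm behind the grasp point. The pads swing forward as they close: fully open they stand 13 mm farther back than shut.
Start: joints at [1.083, 0.286, 1.577, -0, 1.279, -0.15], TCP at [0.224, 0.637, 0.231] pointing down, gripper open.
Joint ranges: [-2.77, 2.77], [-0.9, 2.22], [0.21, 2.48], [-1.53, 4.67], [0.24, 2.81], [-2.84, 2.84]. Speed limits (rad/s): [2.79, 2.79, 3.14, 3.14, 3.14, 3.14].

## Interface

Orientations are given as a unit quaternion [x, y, z, w].
In Python, from plant import get_state, read_camera, ctrl gives the robot as it stands.
- The arm moves only by the shell command python3 -m crank 'ROWS' [FORCE]. ROWS is JSON, a list of rows, each a list of 3 entries, a list of its own where there are three numbers: the shift along the tool's x, y, z in mm, then the turn about the tool's z in degrees, then the closure in counts, from 0 (fully open) to 255 (shut). In form: [[[tx, ty, tz], yaw, claw], ...]. A call has 1 to 10 rows; each row is the pose to reach, as a shift and turn from the pose commanded when the call began, along the tool's axes at that moment; what a row does not reach only later rows make up. A row lasts 1/10 s, in which the tool goes at most 50 mm and 8.59 degrees, less where a joint would pass 70% of its speed; a pose out of reach is approached as far as the arm can. A call with a gripper value outside its range is refused whole. The fingers move at their own pace and stop on an object; FORCE is the grip in N (left out, the last holds). Time passes only in rows, so rows that repeat a pose let the fingers close. It gives the time, the measured TCP pose, the force, the opening and the grip force at its end, in the units of the state.
- get_state(): the state, without advancing time (a new reading comes with each control period).
- read_camera(name): name is "side" or "top" or "wrist"; returns a dict with "frame" (480x640x3 uint8, blue, green, red), "range_z" (480x640 float32, m along the optical axis (not along the pixel's ray), 0 where there is no reading), "vfov" (degrees; the focal length in pixels is half the picture's height over the tangent of half this angle, whatever the lens; pixels are square), "cx", "cy" (the principal point, pixels), "origin" and "orientation" of the camera in the world. Camera axes: x right, y down, z forward; pixel columns grow to the right and rows downward; lengths in m; the calibration is good to about 2 mm. The wrist camera is an equidistant fisheye: a pixel r from the principal point sees the ray r / f radians off the axis. A picture is of the moment at which its call begins.
- ctrl.sign_off(): hands the job in; it is judged then, once.
The state is a dict: "time": time; "qpos": joint angles; "dq": joint speeds; "joint_efforts": joint torques, N m; "eef_pos": TCP position; "tcp_rot": TCP orientation; "contact_force": force on the tool from outside, world axes, zero at the start; "wrist_torque": the same for the moment, N m; "opening": opening from 0.0 (shut) to 1.0 (fully open); "finger_force": force on a finger pad.
Only numpy, scipy, OpenCV 4.12 (cv2) and the standard library are available. Lean on these libraries where they do the work, as an engineer would, in place of code of your own. Each camera call takes 0.05 s, during which the arm holds its last target. There are 200 camera calls.

## Working session

There is one attempt and no reset: what is moved stays moved. The work goes in short steps, Python scripts to look and compute and a shell command to move; the robot and the scene stay as the last step left them, time stands still between calls to the robot, and variables do not carry over. Pictures are saved under pics/ and viewed, at most 10 in all, crops included, and the job is handed in when it is done.

```bash
ls; mkdir -p pics
cat > h.py <<'E'
import numpy as np, cv2
from scipy.spatial.transform import Rotation as R
from plant import get_state, read_camera, ctrl
def shot(n,name):
    c=read_camera(n); cv2.imwrite('pics/'+name+'.png',c['frame']); np.save('pics/'+name+'.npy',c,allow_pickle=True); return c
def load(name): return np.load('pics/'+name+'.npy',allow_pickle=True).item()
def px(c,u,v,z=None):
    """world point of pixel; from depth, or on plane height z"""
    f=240/np.tan(np.radians(c['vfov'])/2); d=np.array([(u-c['cx'])/f,(v-c['cy'])/f,1.])
    if c.get('fish'):
        r=np.hypot(d[0],d[1]); d=np.array([d[0]/r*np.tan(r),d[1]/r*np.tan(r),1.]) if r>0 else d
    M=R.from_quat(c['orientation']).as_matrix(); o=np.array(c['origin'])
    w=M@d
    s=c['range_z'][int(round(v)),int(round(u))] if z is None else (z-o[2])/w[2]
    return o+s*w
def tool(dw):
    s=get_state(); return R.from_quat(s['tcp_rot']).inv().apply(dw)*1000
E
python3 - <<'E'
from h import *
for n in('top','side'):
    c=shot(n,n+'0'); print(n,c['origin'],c['orientation'],c['vfov'])
s=get_state();print(s['time'],s['eef_pos'],R.from_quat(s['tcp_rot']).as_matrix())
E
```

```text
pics
top [0.42459087 0.00840548 1.16588336] [ 0.71457422 -0.69522664  0.05722791 -0.05261724] 56.630195949941445
side [-0.0323663  -0.84185916  0.98188963] [ 0.86487662 -0.28190329  0.12503587 -0.39608712] 42.73343973429787
0.1 [0.22336186 0.6363574  0.2300754 ] [[-9.43500506e-01  3.31369561e-01 -1.00434152e-03]
 [ 3.31370924e-01  9.43498693e-01 -1.87818135e-03]
 [ 3.25222782e-04 -2.10487463e-03 -9.99997732e-01]]
```

View pics/top0.png

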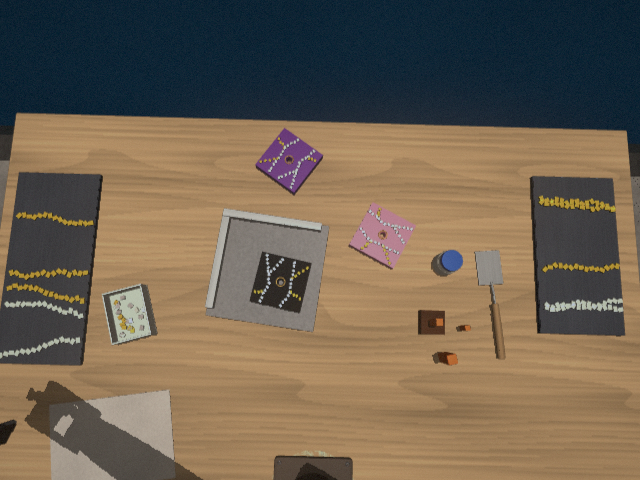

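View pics/side0.png

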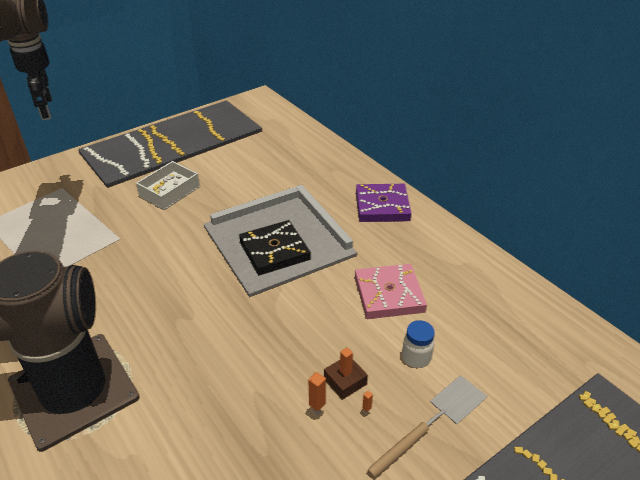

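Top view: robot base at the bottom, so up is +x and left is +y. The panel hole is at about (281,282), the fence corner at about (228,217), and the pin in its holder at about (437,322). The loose large and small look-alikes are at (448,358) and (464,328). The side view shows the same layout.

Run:
```python
from h import *
c=load('top0'); f=c['frame']
a=cv2.resize(f[200:340,200:335],None,fx=4,fy=4,interpolation=cv2.INTER_CUBIC)
b=cv2.resize(f[300:370,412:472],None,fx=4,fy=4,interpolation=cv2.INTER_CUBIC)
o=np.zeros((560,790,3),np.uint8); o[:,:540]=a; o[:280,545:785]=b
s=load('side0')['frame'][335:405,320:380]; o[280:560,545:785]=cv2.resize(s,None,fx=4,fy=4,interpolation=cv2.INTER_CUBIC)
cv2.imwrite('pics/crop0.png',o)
```

```text
(no output)
```

View pics/crop0.png

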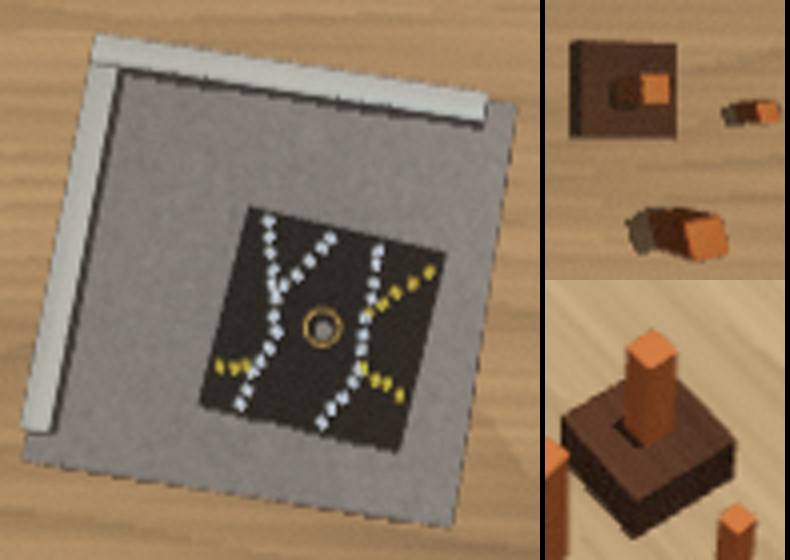

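Run:
```python
from h import *
c=load('top0')
def P(X,Y,z,b=0): 
    u=(X-(545 if b else 0)+.5)/4-.5+(412 if b else 200); v=(Y+.5)/4-.5+(300 if b else 200); return px(c,u,v,z),px(c,u,v)
pin=P(655,88,.09,1);hole=P(323,327,.036);print('pin',pin,'hole',hole)
print('holder',[P(*q,.03,1)[0] for q in((582,41),(677,41),(677,137),(582,137))])
br,tr,bl=[P(*q,.012)[0] for q in((450,526),(516,103),(22,460))]
print('board',br,tr,bl,np.linalg.norm(br-tr),np.linalg.norm(br-bl))
x=(tr-br);y=bl-br;print('yaw',np.arctan2(x[1],x[0]),np.arctan2(-y[0],y[1]))
print('center',(tr+bl)/2)
i=P(118,69,.034)[0];print('inner corner',i)
pc=[P(*q,.036)[0] for q in((250,207),(446,254),(401,452),(199,405))]
print('panel',pc,np.mean(pc,0)); d=pc[1]-pc[2];print(np.arctan2(d[1],d[0]))
s=load('side0')
print('pin side',px(s,320+(650-545)/4-.4,335+(350-280)/4-.4,.09), 'hole side',px(s,274.5,243,.036))
```

```text
pin (array([ 0.43110534, -0.29184349,  0.09      ]), array([ 0.43110318, -0.29174375,  0.09035738])) hole (array([0.52163184, 0.09535046, 0.036     ]), array([0.52351632, 0.09703887, 0.0140584 ]))
holder [array([ 0.45966051, -0.26270766,  0.03      ]), array([ 0.46128837, -0.32301838,  0.03      ]), array([ 0.40139322, -0.32196986,  0.03      ]), array([ 0.39980589, -0.26215527,  0.03      ])]
board [0.39894329 0.01128058 0.012     ] [ 0.6755479  -0.02448779  0.012     ] [0.43322363 0.28620713 0.012     ] 0.27890766790188093 0.27705550383212696
yaw -0.12859862409706724 -0.12404886926215057
center [0.55438577 0.13085967 0.012     ]
inner corner [0.68591545 0.235214   0.034     ]
panel [array([0.597348 , 0.1451588, 0.036    ]), array([0.57049052, 0.01867307, 0.036     ]), array([0.44440011, 0.04329413, 0.036     ]), array([0.47029771, 0.17144186, 0.036     ])] [0.52063408 0.09464196 0.036     ]
-0.19283873164662818
pin side [ 0.43102101 -0.29054799  0.09      ] hole side [0.52416381 0.09673563 0.036     ]
```

```bash
python3 -m crank '[[[-46,-31,-2],7,140],[[-92,-62,-4],14,140],[[-137,-92,-6],21,140],[[-183,-122,-8],28,140],[[-229,-153,-10],35,140],[[-274,-184,-12],42,140],[[-320,-214,-14],49,140],[[-366,-245,-16],56,140],[[-411,-275,-18],63,140],[[-457,-306,-20],70.6,140]]' 80
python3 - <<'E'
from h import *
s=get_state();M=R.from_quat(s['tcp_rot']).as_matrix();print(s['time'],s['opening'],s['qpos'],M.round(3));print(tool(np.array([.431,-.2918,.16])-s['eef_pos']))
E
```

```text
time: 1.1
eef_pos: [0.5239, 0.2351, 0.2492]
tcp_rot: [0.709, 0.706, -0.0, -0.0]
contact_force: [0.1, 0.4, -0.2]
opening: 0.45
finger_force: 0.0
1.1 0.45013239120930704 [2.45196823e-01 5.18999393e-02 1.81033923e+00 1.30522075e-04
 1.27988955e+00 2.49679679e-01] [[ 0.005  1.    -0.001]
 [ 1.    -0.005 -0.   ]
 [-0.    -0.001 -1.   ]]
[-527.34746362  -90.44579062   89.22898022]
```

```bash
python3 -m crank '[[[-49,-12,0],0,140],[[-98,-25,0],0,140],[[-147,-37,0],0,140],[[-196,-49,10],0,140],[[-245,-62,20],0,140],[[-294,-74,35],0,140],[[-342,-86,50],0,140],[[-391,-98,65],0,140],[[-440,-111,80],0,140],[[-489,-123,91],0,140]]' 
python3 -m crank '[[[0,0,0],0,140],[[0,0,0],0,140],[[0,0,0],0,140],[[0,0,0],0,140]]'
python3 - <<'E'
from h import *
c=shot('wrist','w1'); print(c['origin'],c['orientation'],c['vfov'],c['cx'],c['cy'])
E
```

```text
time: 2.1
eef_pos: [0.4031, -0.2382, 0.1611]
tcp_rot: [0.707, 0.707, 0.0, -0.0]
contact_force: [0.9, 0.4, 0.3]
opening: 0.452
finger_force: 0.0
time: 2.5
eef_pos: [0.4049, -0.2358, 0.1624]
tcp_rot: [0.706, 0.708, 0.0, 0.0]
contact_force: [0.3, -0.6, -0.8]
opening: 0.451
finger_force: 0.0
[ 0.40519417 -0.16573181  0.30455403] [9.90329678e-01 1.66095760e-03 4.77065247e-04 1.38723256e-01] 65.70646984690485 320.004881549933 243.6196348522202
```

View pics/w1.png

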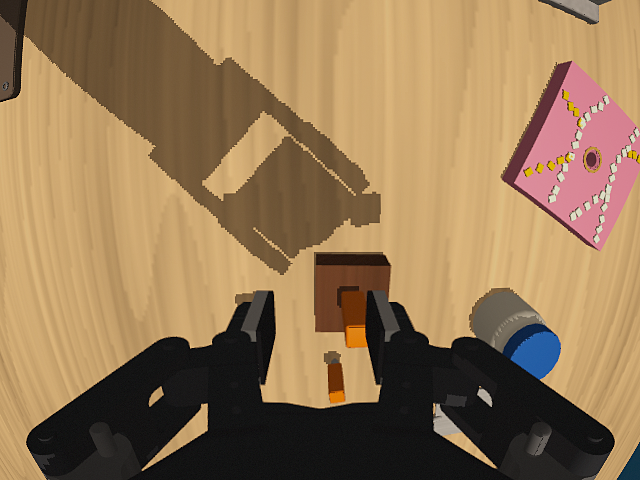

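The wrist view shows the middle pin upright in the holder, its top face at about (356,336), between the fingers but off to the right. The small look-alike is at (337,395).

Run:
```python
from h import *
c=load('w1'); c['fish']=1
p=px(c,356,336,.09);print(p,px(c,356,336));
for q in((345,325),(367,325),(367,347),(346,347)):print(px(c,*q,.09))
s=get_state();print(s['eef_pos'],tool(np.array([.431,-.2918,.16])-s['eef_pos']),tool(p-s['eef_pos']))
```

```text
[ 0.42960423 -0.29070038  0.09      ] [ 0.42974289 -0.29141023  0.08878129]
[ 0.42201205 -0.28223526  0.09      ]
[ 0.43650298 -0.28242181  0.09      ]
[ 0.43749114 -0.29954369  0.09      ]
[ 0.42323508 -0.29928383  0.09      ]
[ 0.40499425 -0.23578115  0.16249794] [-56.099305    25.8287312    2.52878468] [-54.97278991  24.40173275  72.52772736]
```

```bash
python3 -m crank '[[[-28,13,0],0,140],[[-55.5,25.5,0],0,140],[[-55.5,25.5,0],0,140],[[-55.5,25.5,30],0,140],[[-55.5,25.5,60],0,140],[[-55.5,25.5,90],0,140],[[-55.5,25.5,111],0,140],[[-55.5,25.5,111],0,140],[[-55.5,25.5,111],0,140],[[-55.5,25.5,111],0,140]]' 
python3 -m crank '[[[0,0,0],0,255],[[0,0,0],0,255],[[0,0,0],0,255],[[0,0,0],0,255],[[0,0,0],0,255],[[0,0,0],0,255]]' 80
```

```text
time: 3.55
eef_pos: [0.4311, -0.2928, 0.053]
tcp_rot: [0.707, 0.708, -0.0, 0.002]
contact_force: [0.4, 0.2, 0.4]
opening: 0.457
finger_force: 0.0
time: 4.15
eef_pos: [0.431, -0.2933, 0.0529]
tcp_rot: [0.707, 0.707, 0.0, 0.001]
contact_force: [-0.4, 1.2, 5.9]
opening: 0.2
finger_force: 78.3
```

```bash
python3 -m crank '[[[0,0,-15],0,255],[[0,0,-40],0,255],[[0,0,-80],0,255],[[35,8,-80],0,255],[[70,16,-80],0,255],[[105,24,-80],0,255],[[140,33,-80],0,255],[[175,41,-80],0,255],[[210,49,-80],0,255],[[245,57,-80],0,255]]' 100
python3 -m crank '[[[35,8,0],0,255],[[70,16,0],0,255],[[105,24,0],0,255],[[130,31,0],0,255],[[142,34,0],0,255],[[142,34,0],0,255],[[142,34,0],0,255],[[142,34,0],0,255]]'
python3 - <<'E'
from h import *
s=get_state(); print(s['opening'],s['finger_force'],tool(np.array([.522,.0955,.133])-s['eef_pos']))
E
```

```text
time: 5.15
eef_pos: [0.4866, -0.0459, 0.131]
tcp_rot: [0.707, 0.707, -0.0, -0.0]
contact_force: [0.7, 0.1, -0.7]
opening: 0.197
finger_force: 98.4
time: 5.95
eef_pos: [0.5204, 0.0935, 0.131]
tcp_rot: [0.707, 0.707, -0.0, -0.0]
contact_force: [0.2, -0.9, 0.2]
opening: 0.2
finger_force: 98.4
0.20030273412026953 98.361257314682 [ 1.95186109  1.55426502 -1.98455155]
```

```bash
python3 -m crank '[[[1,1,15],0,255],[[1,1,35],0,255],[[1,1,35],0,255],[[1,1,35],0,255],[[1,1,35],0,255]]'
python3 - <<'E'
from h import *
w=shot('wrist','w2')['frame'];s=shot('side','s2')['frame']
a=cv2.resize(w[230:380,240:400],None,fx=2.5,fy=2.5,interpolation=cv2.INTER_CUBIC)
b=cv2.resize(s[190:290,225:325],None,fx=3.9,fy=3.9,interpolation=cv2.INTER_CUBIC)
o=np.zeros((400,800,3),np.uint8);o[:375,:400]=a;o[:390,405:795]=b;cv2.imwrite('pics/c2.png',o)
E
```

```text
time: 6.45
eef_pos: [0.5222, 0.0954, 0.0967]
tcp_rot: [0.707, 0.707, 0.0, 0.0]
contact_force: [0.6, 0.6, -1.3]
opening: 0.197
finger_force: 98.3
```

View pics/c2.png

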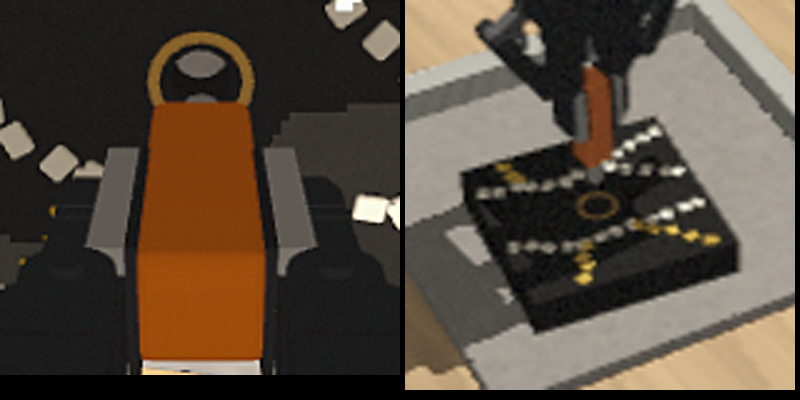

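The wrist crop shows the hole ring centred at about (201,84) and the pin handle centred laterally on it, with the shoulder's front edge at row 103. The side crop shows the tip at about (596,180) and the ring at (598,206).

Run:
```python
from h import *
w=load('w2');w['fish']=1;s=load('side0')
W=lambda X,Y,z:px(w,240+(X+.5)/2.5-.5,230+(Y+.5)/2.5-.5,z)
S=lambda X,Y,z:px(s,225+(X-405+.5)/3.9-.5,190+(Y+.5)/3.9-.5,z)
print('wrist hole',W(201,84,.036),'shoulder front',W(201,103,.074),'handle top front',W(201,252,.134))
print('ring edges',W(148,84,.036),W(254,84,.036),W(201,32,.036))
print('side hole',S(598,206,.036),'tip',S(596,183,.054),'shoulder low corner',S(594,168,.074))
```

```text
wrist hole [0.52288046 0.09568879 0.036     ] shoulder front [0.52282133 0.10495825 0.074     ] handle top front [0.5227403  0.10651489 0.134     ]
ring edges [0.51063773 0.09567018 0.036     ] [0.53512519 0.09568132 0.036     ] [0.52286907 0.10815681 0.036     ]
side hole [0.52451522 0.09892813 0.036     ] tip [0.52441956 0.09932806 0.054     ] shoulder low corner [0.51891441 0.09118228 0.074     ]
```

```bash
python3 -m crank '[[[0,0,6],0,255],[[0,0,12],0,255],[[0,0,18],0,255],[[0,0,22],0,255],[[0,0,22],0,255]]'; python3 -m crank '[[[0,0,5],0,255],[[0,0,10],0,255],[[0,0,12],0,255],[[0,0,12],0,255],[[0,0,12],0,255],[[0,0,12],0,255]]'
python3 - <<'E'
from h import *
w=shot('wrist','w3')['frame'];s=shot('side','s3')['frame']
a=cv2.resize(w[230:380,240:400],None,fx=2.5,fy=2.5,interpolation=cv2.INTER_CUBIC)
b=cv2.resize(s[190:290,225:325],None,fx=3.9,fy=3.9,interpolation=cv2.INTER_CUBIC)
o=np.zeros((400,800,3),np.uint8);o[:375,:400]=a;o[:390,405:795]=b;cv2.imwrite('pics/c3.png',o)
E
```

```text
time: 7.05
eef_pos: [0.5209, 0.0957, 0.0731]
tcp_rot: [0.707, 0.707, -0.001, -0.001]
contact_force: [0.4, 0.5, -0.6]
opening: 0.195
finger_force: 98.3
time: 7.65
eef_pos: [0.5219, 0.0957, 0.0624]
tcp_rot: [0.707, 0.707, 0.0, 0.0]
contact_force: [0.1, -0.8, -0.6]
opening: 0.2
finger_force: 98.3
```

View pics/c3.png

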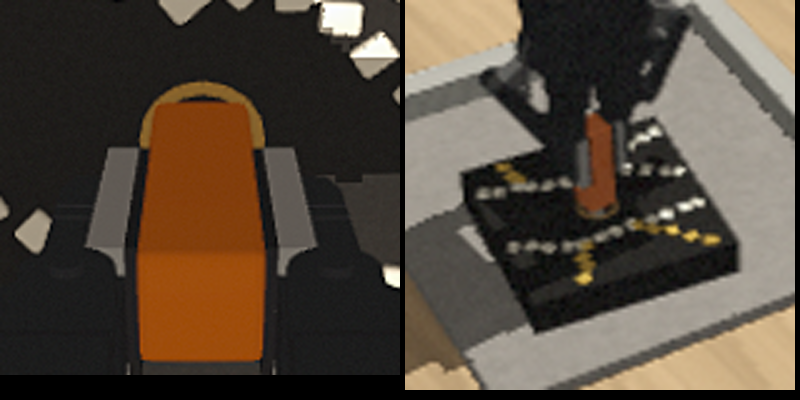

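The shaft is seated about 16 mm deep, the shoulder sits just above the ring, and the panel hasn't moved. Next I slide it diagonally to about 10 mm short of both fences.

```bash
python3 -m crank '[[[4,4,0],0,255],[[10,11,0],0,255],[[18,20,0],0,255],[[26,29,0],0,255],[[34,38,0],0,255],[[42,46,0],0,255],[[50,55,0],0,255],[[58,64,0],0,255],[[66,73,0],0,255],[[74,82,0],0,255]]' 120
python3 -m crank '[[[0,0,0],0,255],[[0,0,0],0,255],[[0,0,0],0,255]]'
python3 - <<'E'
from h import *
t=shot('top','t4')['frame'];s=shot('side','s4')['frame']
a=cv2.resize(t[200:340,200:335],None,fx=3,fy=3,interpolation=cv2.INTER_CUBIC)
b=cv2.resize(s[170:300,200:360],None,fx=2.4,fy=2.4,interpolation=cv2.INTER_CUBIC)
o=np.zeros((420,800,3),np.uint8);o[:,:405]=a;o[:312,410:794]=b;cv2.imwrite('pics/c4.png',o)
E
```

```text
time: 8.75
eef_pos: [0.6043, 0.1704, 0.0621]
tcp_rot: [0.707, 0.707, -0.0, -0.0]
contact_force: [-2.1, -1.4, -0.5]
opening: 0.195
finger_force: 117.1
time: 9.05
eef_pos: [0.6043, 0.17, 0.0626]
tcp_rot: [0.707, 0.707, 0.001, 0.0]
contact_force: [0.6, 0.1, -0.9]
opening: 0.197
finger_force: 117.2
```

View pics/c4.png

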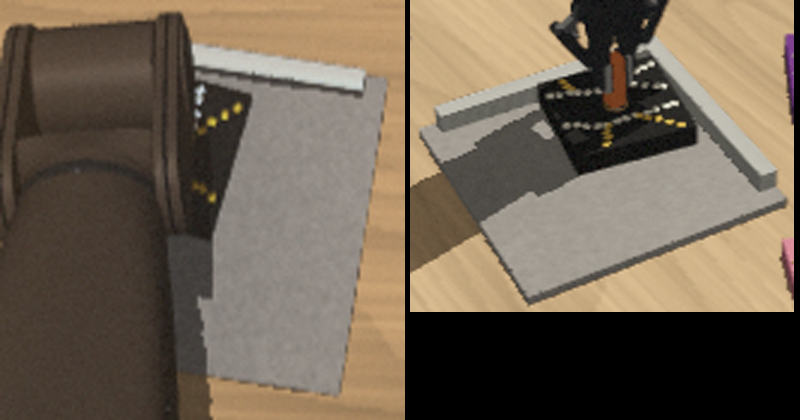

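The panel followed the pin and is near both fences with a small gap to each. I press on fence_x first.

```bash
python3 -m crank '[[[0,3,0],0,255],[[-1,6,0],0,255],[[-1,9,0],0,255],[[-1.3,11,0],0,255],[[-1.3,11,0],0,255],[[-1.3,11,0],0,255]]'
python3 -m crank '[[[-0.3,2,0],0,255],[[-0.5,4,0],0,255],[[-0.5,4,0],0,255],[[-0.5,4,0],0,255]]'
```

```text
time: 9.75
eef_pos: [0.6145, 0.1683, 0.0618]
tcp_rot: [0.707, 0.707, -0.0, -0.0]
contact_force: [-0.7, 1.5, -1.6]
opening: 0.194
finger_force: 117.2
time: 10.15
eef_pos: [0.6175, 0.168, 0.0618]
tcp_rot: [0.707, 0.707, -0.001, -0.001]
contact_force: [-4.9, 0.3, 0.8]
opening: 0.193
finger_force: 117.5
```

```bash
python3 -m crank '[[[0,1,0],0,255],[[0,2,0],0,255],[[0,2,0],0,255],[[0,2,0],0,255]]'
python3 -m crank '[[[3,0.4,0],0,255],[[6,0.8,0],0,255],[[9,1.1,0],0,255],[[11,1.4,0],0,255],[[11,1.4,0],0,255],[[11,1.4,0],0,255]]'
```

```text
time: 10.55
eef_pos: [0.6177, 0.168, 0.0614]
tcp_rot: [0.707, 0.707, -0.003, -0.003]
contact_force: [-8.8, -0.4, 3.6]
opening: 0.193
finger_force: 117.6
time: 11.15
eef_pos: [0.619, 0.1781, 0.0612]
tcp_rot: [0.707, 0.708, -0.004, -0.002]
contact_force: [-8.9, -1.9, 3.1]
opening: 0.193
finger_force: 117.6
```

```bash
python3 -m crank '[[[1,0.1,0],0,255],[[2,0.3,0],0,255],[[3,0.4,0],0,255],[[3,0.4,0],0,255],[[3,0.4,0],0,255]]'
python3 -m crank '[[[1,0.1,0],0,255],[[2,0.3,0],0,255],[[3,0.4,0],0,255],[[3,0.4,0],0,255],[[3,0.4,0],0,255]]'
```

```text
time: 11.65
eef_pos: [0.6188, 0.1791, 0.0608]
tcp_rot: [0.706, 0.708, -0.006, -0.002]
contact_force: [-10.1, -6.7, 2.8]
opening: 0.194
finger_force: 117.8
time: 12.15
eef_pos: [0.6187, 0.1798, 0.0606]
tcp_rot: [0.706, 0.708, -0.009, -0.001]
contact_force: [-11.3, -13.8, 4.4]
opening: 0.195
finger_force: 118.0
```

```bash
python3 -m crank '[[[0,0.8,0],0,255],[[0,1.5,0],0,255],[[0,1.5,0],0,255],[[0,1.5,0],0,255],[[0,1.5,0],0,255]]'
python3 - <<'E'
from h import *
t=shot('top','t5')['frame'];s=shot('side','s5')['frame'];w=shot('wrist','w5')['frame']
b=cv2.resize(s[170:300,200:360],None,fx=2.5,fy=2.5,interpolation=cv2.INTER_CUBIC)
o=np.zeros((480,800,3),np.uint8);o[:325,400:]=b;o[:300,:400]=cv2.resize(w,(400,300),interpolation=cv2.INTER_AREA);o[325:480,400:560]=cv2.resize(t[200:280,220:300],(160,155));cv2.imwrite('pics/c5.png',o)
E
```

```text
time: 12.65
eef_pos: [0.619, 0.1798, 0.0606]
tcp_rot: [0.706, 0.708, -0.01, -0.002]
contact_force: [-14.0, -13.7, 6.8]
opening: 0.19
finger_force: 118.2
```

View pics/c5.png

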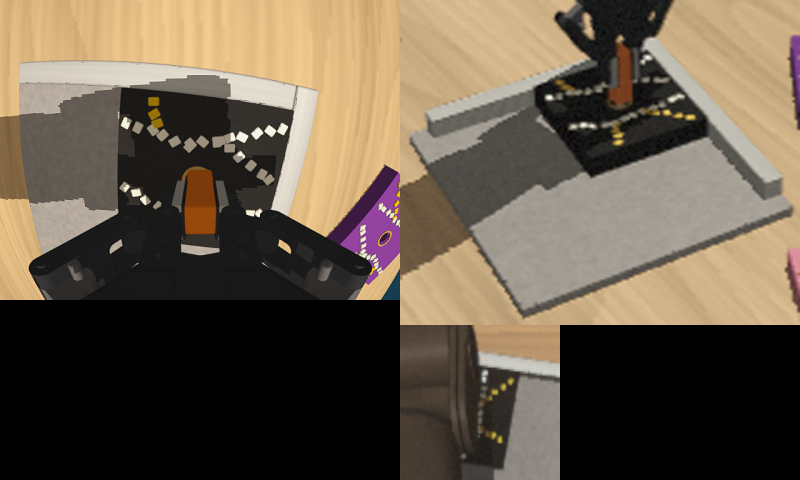

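The panel is flush and square against both fences, with the pin gripped in the hole and about 14 N of force on the tool in each of x and y. I'm handing the job in.

```bash
python3 -c "
from plant import ctrl
print(ctrl.sign_off())"
```

```text
the job is handed in; nothing more can be done
None
```

I handed the job in at about 12.7 s, with the panel square in the corner against both fences and the pin still gripped in the hole, pressing with about 14 N in each of x and y. The jar, tub and spatula were left alone, and the judge's verdict was not shown.

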